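# Index the board carriage to the flagged station

## Task

The slide fixture's carriage, with a circuit board on it, is locked at the middle station by a sprung plunger. Pull its black T-knob up, turn it counter-clockwise until it drops into the parking notch and let go so that it stays up; then slide the carriage to the station with the green flag, turn the knob back and make sure that the pin snaps fully down into that station's slot. Do not touch the circuit board and leave the tools on the bench where they are.

Things in the scene. Friction and masses are not known exactly. Their poses are not given: they have to be found in the camera images.
- knob_grip (a point): centre of the bar of the black T-knob on the carriage: 66 mm long (this point's y axis), 15 mm thick (its x axis; pinch here from above), 22 mm high, on a 17 mm stem. Pin fully down: 117 mm above the bench; the notched collar beneath (48 mm across) then reaches to 90 mm, 16 mm below the bar. Rises with the plunger, turns with the knob; z axis up
- knob (a joint): turn of the T-knob, counter-clockwise from above positive, rad, -0.12 to 1.40. About 0: cross pin in the collar's deep slot, the plunger can drop. About 1.27: parking notch, the plunger hangs retracted. Between them is a ridge: it turns only while pulled up more than 20 mm
- plunger (a joint): height of plunger and knob above fully home, m, 0 to 0.026. 0: pin 12 mm deep in a slot of the index bar. 0.012: pin tip on top of the bar between slots. 0.016: hanging in the parking notch. 0.020: cross pin clears the ridge. 0.026: upper stop. Lifting it takes about 6 N at home, 10 N at the stop
- carriage_mark (a point): white pointer at the middle of the carriage's front edge, 58 mm above the bench. y axis: along the slide (left positive), x: away from the front, z up. The carriage is an aluminium block, 144 mm along x (from 2 mm behind this point), 120 mm along y, from 34 to 58 mm above the bench; its flat side faces (60 mm to either side) are free to push on. Knob axis 34 mm behind this point (+x)
- green_flag_top (a point): top centre of the green plastic flag, 24 mm wide and 34 mm high, clipped on the front edge of the base at the station to go to (the left or the right one). Flag and slotted block are set by hand: along the slide the slot's middle may lie up to 15 mm to either side of the flag, and is found by pushing the carriage slowly with the pin resting on the bar until it snaps in
- red_flag_top (a point): the same for the red flag, at the other outer station, not to be used. The carriage starts at the middle station (slot in the middle of the base); the outer slots lie 71 to 89 mm from it, each 17 mm long for the 12 mm pin (2.5 mm of play either way). The carriage travels 110 mm to either side; pushing takes about 3 N with the pin up, up to 10 N with it on the bar
- board: green circuit board, 60 x 85 x 15 mm, fixed on the rear half of the carriage: not to be touched. Origin under its centre, 62 mm above the bench, 109 mm behind carriage_mark; its parts reach 77 mm above the bench
- slide_base: fixed grey base of the slide, plate 210 x 410 x 12 mm; origin on the bench under its middle, y along the slide, x away from the edge with the flags. Index bar (26 mm wide, top at 30 mm) under the knob at x = -40 mm; 12 mm guide rods at x = -58 and 58 mm, 38 to 50 mm high; between bar and rear rod the room beside the carriage is free down to the plate. End blocks begin 190 mm from the middle
- pliers: orange pliers, 150 x 59 x 13 mm, lying on the bench to the right: bystander; origin under its centre
- tape: roll of black tape, 62 mm across, 18 mm high, lying on the bench to the right: bystander; origin under its centre
- marker: grey marker pen, 13 x 130 x 13 mm, lying on the bench to the left: bystander; origin under its centre

How it is judged:
On the way, in this order (a step that is already met when the one before it is completed fails the run):
1. the knob is parked: turned into the parking notch and let go, the pin staying up clear of the bar (value of joint knob above 1.05 rad and value of joint plunger between 0.0135 and 0.0185 m and contact force between the fingers and knob below 0.3 N), for 0.2 s.
2. the carriage has been slid to the green flag: its pointer within 30 mm of it along the slide (y of green_flag_top in the frame of carriage_mark between -0.03 and 0.03 m).
At the end, for the whole second after the job is handed in: The pin is fully down (plunger less than 3 mm above home) in the slot at the green flag (carriage pointer within 20 mm of the flag along the slide) and the knob is turned back (less than 0.25 rad) (value of joint knob below 0.25 rad and value of joint plunger below 0.003 m and y of green_flag_top in the frame of carriage_mark between -0.02 and 0.02 m); the robot touches nothing.
It fails at once if the robot touches the circuit board (contact force between any of the fingers, the arm and board above 1 N).
It fails at once if the pliers is moved more than 30 mm (distance of pliers from where it was at the start of the episode above 0.03 m).
It fails at once if the tape is moved more than 30 mm (distance of tape from where it was at the start of the episode above 0.03 m).
It fails at once if the marker is moved more than 30 mm (distance of marker from where it was at the start of the episode above 0.03 m).
It also fails if it takes over 72 s, if anything falls off the work surface, if the arm or the gripper's body presses on something with over 40 N, if the wrist force passes 120 N, or if a joint passes its speed limit or range.

## Robot

A 6-joint arm with a two-finger parallel gripper is mounted at the origin on a cart in front of the work surface, level with it; the furniture and walls round the work are solid. World frame = base frame: x ahead of the robot, y to its left, z up, the work surface at z = 0. Lengths are in m, angles in rad, forces in N, time in s.
With the tool pointing down it reaches from about 0.325 to 0.9 m from the base axis. Payload 6.1 kg.
Tool frame: the origin (TCP) lies at the very end of the fingers, on their centre line; the grasp point (between the pads) lies 19 mm behind it (tcp_to_grasp is the distance from the TCP to the grasp point, in m); z points along the fingers, y is the direction in which the jaws open and shut (so a half turn about z gives the same grasp; the last joint's range is limited). The gripper opens to 85 mm and grips with 20 to 120 N. Pads are 22 mm wide; open, the fingers measure 114 mm over their backs; the gripper's body (76 mm by 85 mm) begins 54 mm behind the grasp point. The pads swing forward as they close: fully open they stand 13 mm farther back than shut.
Start: joints at [1.223, 0.22, 1.526, -0, 1.395, -0.126], TCP at [0.137, 0.61, 0.231] pointing down, gripper open.
Joint ranges: [-2.98, 2.98], [-0.91, 2.08], [0.09, 2.57], [-1.24, 4.39], [0.2, 2.65], [-2.68, 2.68]. Speed limits (rad/s): [2.57, 2.57, 3.01, 3.14, 3.14, 3.14].

## Interface

Orientations are given as a rotation vector (axis times angle).
In Python, from cell import sense, grab_frame, hand_in, tcp_to_grasp gives the robot as it stands.
- The arm moves only by the tool servo_tool, never from a script. Its arguments are lists of equal length, an entry for each row: "offset": the shift along the tool's x, y, z in m, a list of three; "dr": the turn, a rotation vector about the tool's x, y, z in rad, a list of three. A call has 1 to 5 rows; each row shifts and turns the commanded pose from where the row before left it, along the tool's axes as they then stand; what a row does not reach is not made up. A row lasts 1/10 s, in which the tool goes at most 50 mm and 8.59 degrees, less where a joint would pass 70% of its speed; a pose out of reach is approached as far as the arm can. A call is refused whole if a number of a shift passes 0.05 or a number of a turn 0.15, either way. A call with a gripper value outside its range is refused whole. "grip" is the gripper command: -1 is shut, 1 is fully open, values between are in proportion, set as the call begins (left out, the last holds). The fingers move at their own pace and stop on an object; "squeeze" is the grip in N (left out, the last holds). Time passes only in rows, so rows that do not move let the fingers close. It gives the time, the measured TCP pose, the force and the opening at its end, in the units of the state.
- sense(): the state, without advancing time (a new reading comes with each control period).
- grab_frame(name): name is "scene" or "side" or "wrist"; returns a dict with "frame" (384x512x3 uint8, blue, green, red), "fx", "fy", "cx", "cy" (pixels), "pose" (4x4, takes a point from camera to world coordinates). Camera axes: x right, y down, z forward; pixel columns grow to the right and rows downward; lengths in m; the calibration is good to about 2 mm. The wrist camera is an equidistant fisheye: a pixel r from the principal point sees the ray r / f radians off the axis. A picture is of the moment at which its call begins. There is no depth.
- hand_in(): hands the job in, once; it reports no verdict.
The state is a dict: "time": time; "joint_pos": joint angles; "joint_vel": joint speeds; "tau": joint torques, N m; "eef_pos": TCP position; "orientation": TCP orientation; "ft_force": force on the tool from outside, world axes, zero at the start; "ft_torque": the same for the moment, N m; "gripper_width": finger opening in m.
Only numpy, scipy, OpenCV 4.12 (cv2) and the standard library are available. Lean on these libraries where they do the work, as an engineer would, in place of code of your own. Each camera call takes 0.05 s, during which the arm holds its last target. There are 200 camera calls.

## Working session

There is one attempt and no reset: what is moved stays moved. The work goes in short steps, Python scripts to look and compute and a tool call to move; the robot and the scene stay as the last step left them, time stands still between calls to the robot, and variables do not carry over. Pictures are saved under pics/ and viewed, about 8 in all and at most 12, crops included, and the job is handed in when it is done.

Besides the shell and the picture viewer there is one more tool, called after "Emit:" by a JSON object that holds its "op" and its "data", one argument or row to a line. servo_tool: Moves the arm, as the interface text tells. Its arguments: {"type":"object","properties":{"offset":{"type":"array"},"dr":{"type":"array"},"grip":{"type":"number"},"squeeze":{"type":"number"}},"required":["offset","dr"]}

```bash
mkdir -p pics
cat > h.py <<'E'
import numpy as np, cv2
from cell import *
def ray(f,u,v,z):
    d=np.array([(u-f["cx"])/f["fx"],(v-f["cy"])/f["fy"],1.]); P=np.array(f["pose"])
    d=P[:3,:3]@d; o=P[:3,3]; return o+d*(z-o[2])/d[2]
def proj(f,p):
    P=np.array(f["pose"]); q=P[:3,:3].T@(np.array(p)-P[:3,3]); return f["fx"]*q[0]/q[2]+f["cx"],f["fy"]*q[1]/q[2]+f["cy"]
E
python3 - <<'E'
from h import *
import pickle
fr={n:grab_frame(n) for n in("scene","side")}
pickle.dump(fr,open("fr0.pkl","wb"))
s=sense();print(s,tcp_to_grasp)
cv2.imwrite("pics/a.png",np.vstack([fr["scene"]["frame"]])); cv2.imwrite("pics/b.png",fr["side"]["frame"])
for n in fr: print(n,np.array(fr[n]["pose"]).round(3),fr[n]["fx"],fr[n]["cx"],fr[n]["cy"])
E
```

```text
{'time': 0.1, 'joint_pos': array([ 1.22290955e+00,  2.21150675e-01,  1.52750263e+00, -1.46497321e-05,
        1.39473801e+00, -1.26095035e-01]), 'joint_vel': array([ 8.03216607e-05, -7.05468219e-04, -2.93297632e-03,  5.61457388e-04,
        3.14430308e-05,  1.10955620e-03]), 'tau': array([ 5.77170922e-04, -4.98241711e+01, -3.90547514e+01, -1.32436458e-04,
        5.62541085e-03,  4.40127098e-05]), 'eef_pos': array([0.13729923, 0.6091589 , 0.23030341]), 'orientation': array([-3.47626671e-01, -3.12188845e+00,  2.75131365e-03]), 'ft_force': array([-0.54906873, -0.48381936, -0.23796978]), 'ft_torque': array([-0.05647819, -0.03449232, -0.00687588]), 'gripper_width': 0.08545773031993874} 0.0187
scene [[ 0.698 -0.365  0.616 -0.27 ]
 [-0.716 -0.331  0.614 -0.833]
 [-0.02  -0.87  -0.493  0.734]
 [ 0.     0.     0.     1.   ]] 400.25027347559063 246.29924904170753 186.95991037012462
side [[ 0.958 -0.119  0.263  0.182]
 [-0.288 -0.453  0.844 -1.166]
 [ 0.019 -0.884 -0.468  0.735]
 [ 0.     0.     0.     1.   ]] 449.111159828664 251.36199111013514 194.29010113556535
```

View pics/a.png

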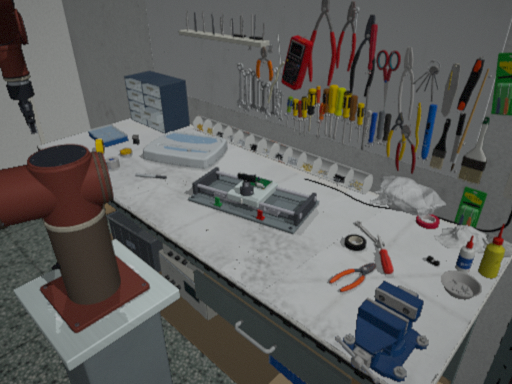

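View pics/b.png

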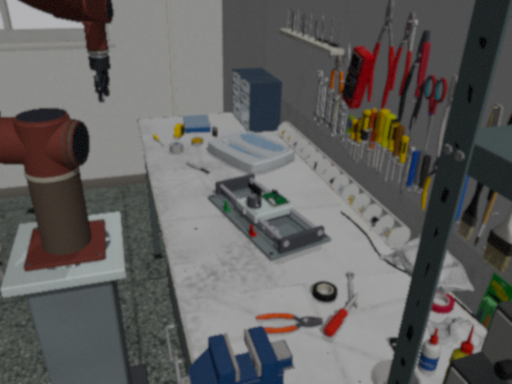

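The fixture is at about (250,200) in the scene view. The green flag is left at (218,202) and the red one right at (260,215). In the side view green is at (226,206) and red at (252,232). Next I take crops and colour masks.

Run:
```python
from h import *
import pickle
fr=pickle.load(open("fr0.pkl","rb"))
box={"scene":(180,160,330,240),"side":(195,165,340,260)}
ims=[]
T={}
for n,(x0,y0,x1,y1) in box.items():
    f=fr[n]; c=f["frame"][y0:y1,x0:x1]
    ims.append(cv2.resize(c,(780,int(780*(y1-y0)/(x1-x0)))[:2],interpolation=cv2.INTER_CUBIC))
    h=cv2.cvtColor(c,cv2.COLOR_BGR2HSV)
    for nm,m in(("green",cv2.inRange(h,(45,90,40),(85,255,255))),("red",cv2.inRange(h,(0,150,80),(8,255,255))|cv2.inRange(h,(172,150,80),(180,255,255)))):
        k,l,st,ce=cv2.connectedComponentsWithStats(m)
        for i in range(1,k):
            if st[i,4]>12:
                x,y,w,hh,a=st[i]; p=(ce[i][0]+x0,ce[i][1]+y0)
                top=np.argwhere(l==i); top=top[top[:,0]<=y+1].mean(0)
                print(n,nm,(x+x0,y+y0,w,hh,a),p,"top",top[1]+x0,top[0]+y0, [ray(f,*p,z).round(3) for z in(.03,.07)])
cv2.imwrite("pics/c.png",ims[0]);cv2.imwrite("pics/d.png",ims[1])
```

```text
scene green (np.int32(256), np.int32(177), np.int32(15), np.int32(10), np.int32(60)) (np.float64(263.3), np.float64(181.45)) top 256.3333333333333 177.66666666666666 [array([0.682, 0.028, 0.03 ]), array([ 0.628, -0.021,  0.07 ])]
scene green (np.int32(250), np.int32(182), np.int32(6), np.int32(4), np.int32(15)) (np.float64(252.26666666666665), np.float64(183.26666666666665)) top 251.77777777777777 182.55555555555554 [array([0.645, 0.048, 0.03 ]), array([ 0.593, -0.002,  0.07 ])]
scene green (np.int32(214), np.int32(197), np.int32(8), np.int32(10), np.int32(55)) (np.float64(217.45454545454544), np.float64(201.74545454545455)) top 216.77777777777777 197.55555555555554 [array([0.473, 0.047, 0.03 ]), array([ 0.431, -0.003,  0.07 ])]
scene red (np.int32(256), np.int32(210), np.int32(9), np.int32(10), np.int32(48)) (np.float64(259.7708333333333), np.float64(215.08333333333334)) top 259.1666666666667 210.66666666666666 [array([ 0.51 , -0.113,  0.03 ]), array([ 0.466, -0.154,  0.07 ])]
side green (np.int32(263), np.int32(192), np.int32(23), np.int32(13), np.int32(139)) (np.float64(274.9856115107914), np.float64(197.64028776978418)) top 271.2 192.9 [array([0.647, 0.062, 0.03 ]), array([ 0.62 , -0.007,  0.07 ])]
side green (np.int32(224), np.int32(201), np.int32(7), np.int32(11), np.int32(49)) (np.float64(226.16326530612244), np.float64(206.53061224489795)) top 225.0 201.5 [array([0.476, 0.046, 0.03 ]), array([ 0.459, -0.023,  0.07 ])]
side red (np.int32(250), np.int32(225), np.int32(6), np.int32(12), np.int32(42)) (np.float64(252.0), np.float64(231.1904761904762)) top 251.0 225.5 [array([ 0.514, -0.115,  0.03 ]), array([ 0.495, -0.174,  0.07 ])]
```

View pics/c.png

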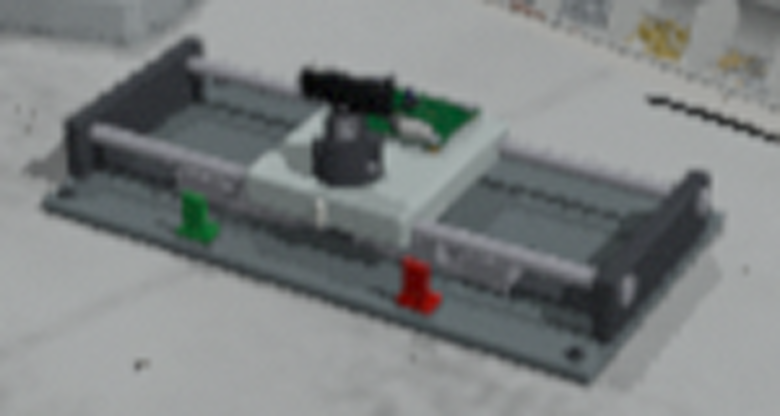

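View pics/d.png

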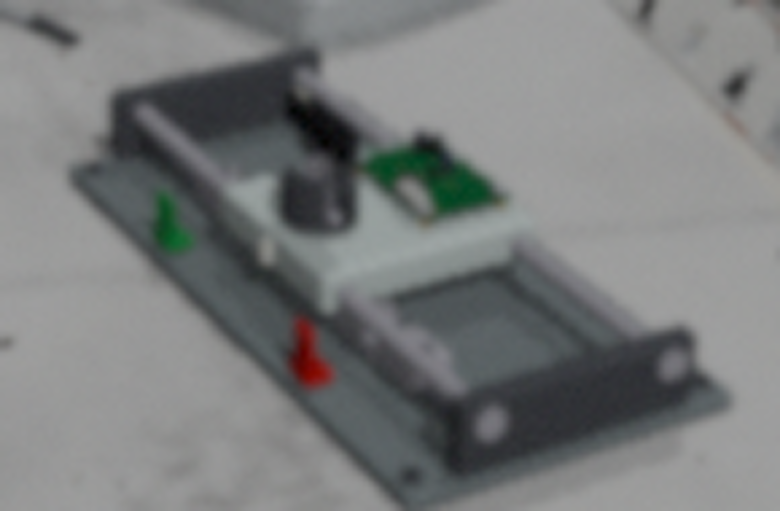

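The crops show the knob bar at (305–390, 80–95) in the scene crop, the collar at (348,150) and the white pointer at (321,210). In the side crop the bar runs (290,100)–(355,145), with the pointer at (266,250). Next I cast rays to place the fixture.

```bash
cat >> h.py <<'E'
from scipy.spatial.transform import Rotation as Rn
def plan(target,psi,s=None):
    "tool-frame offset and yaw turn to reach TCP target pointing down with jaw (tool y) at world angle psi"
    s=s or sense(); R=Rn.from_rotvec(s["orientation"]); M=R.as_matrix()
    G=np.array([[np.sin(psi),np.cos(psi),0],[-np.cos(psi),np.sin(psi),0],[0,0,-1]])
    print("off tool",(M.T@(np.array(target)-s["eef_pos"])).round(4),"turn",(R.inv()*Rn.from_matrix(G)).as_rotvec().round(4),
          "psi",np.arctan2(M[1,1],M[0,1]).round(4),"tilt",M[2,:2].round(3),"tcp",s["eef_pos"].round(4),"F",s["ft_force"].round(1),"w",s["gripper_width"].round(4),"t",s["time"])
E
python3 - <<'E'
from h import *
import pickle
fr=pickle.load(open("fr0.pkl","rb"))
S=lambda u,v:(180+u/5.2-.5+.1,160+v/5.2-.4); 
k=780/145; D=lambda u,v:(195+u/k-.4,165+v/k-.4)
f=fr["scene"];g=fr["side"]
for n,a,z in(("barL",S(310,83),.117),("barR",S(388,95),.117),("mark",S(321,210),.053),("collartop",S(350,141),.09),("plateL",S(45,205),.012),("plateR",S(588,378),.012),("blkL",S(210,182),.03),("blkR",S(480,265),.03)): print(n,ray(f,*a,z).round(3))
for n,a,z in(("barL",D(295,105),.117),("barR",D(350,148),.117),("mark",D(266,250),.053),("collartop",D(320,175),.09),("plateL",D(75,178),.012),("plateR",D(415,508),.012)): print("s",n,ray(g,*a,z).round(3))
# flag tops at z=.046 (12+34)
for ff,gt,rt in((f,(216.8,197),(259.2,210)),(g,(225,201),(251,225))): print([ray(ff,*p,z).round(3) for p in(gt,rt) for z in (.034,.046)])
plan((.56,-.03,.25),.2)
E
```

```text
barL [0.541 0.007 0.117]
barR [ 0.562 -0.041  0.117]
mark [ 0.509 -0.032  0.053]
collartop [ 0.538 -0.03   0.09 ]
plateL [0.436 0.158 0.012]
plateR [ 0.528 -0.232  0.012]
blkL [0.511 0.075 0.03 ]
blkR [ 0.556 -0.124  0.03 ]
s barL [0.542 0.014 0.117]
s barR [ 0.557 -0.045  0.117]
s mark [ 0.512 -0.035  0.053]
s collartop [ 0.547 -0.023  0.09 ]
s plateL [0.441 0.151 0.012]
s plateR [ 0.533 -0.235  0.012]
[array([0.488, 0.066, 0.034]), array([0.475, 0.051, 0.046]), array([ 0.526, -0.096,  0.034]), array([ 0.512, -0.108,  0.046])]
[array([0.48 , 0.075, 0.034]), array([0.474, 0.054, 0.046]), array([ 0.519, -0.088,  0.034]), array([ 0.513, -0.106,  0.046])]Traceback (most recent call last):
  File "<stdin>", line 11, in <module>
  File "h.py", line 13, in plan
    print("off tool",(M.T@(np.array(target)-s["eef_pos"])).round(4),"turn",(R.inv()*Rn.from_matrix(G)).as_rotvec().round(4),
                                                                                    ~~~~~~~~~~~~~~^^^
  File "scipy/spatial/transform/_rotation.pyx", line 1143, in scipy.spatial.transform._rotation.Rotation.from_matrix
ValueError: Non-positive determinant (left-handed or null coordinate frame) in rotation matrix 0: [[ 0.19866933  0.98006658  0.        ]
 [-0.98006658  0.19866933  0.        ]
 [ 0.          0.         -1.        ]].
```

Emit:
{"op": "servo_tool", "data": {
  "offset": [
    [-0.0336,-0.0327,0],
    [-0.0336,-0.0327,0],
    [-0.0336,-0.0327,0],
    [-0.0336,-0.0327,0],
    [-0.0336,-0.0327,0]
  ],
  "dr": [
    [0,0,0],
    [0,0,0],
    [0,0,0],
    [0,0,0],
    [0,0,0]
  ]
}}

```text
time: 0.6
eef_pos: [0.2658, 0.4114, 0.2308]
orientation: [-0.347, -3.122, 0.001]
ft_force: [0.5, 0.6, 0.6]
gripper_width: 0.0854
```

Emit:
{"op": "servo_tool", "data": {
  "offset": [
    [-0.0336,-0.0327,0],
    [-0.0336,-0.0327,0],
    [-0.0336,-0.0327,0],
    [-0.0336,-0.0327,0],
    [-0.0336,-0.0327,0]
  ],
  "dr": [
    [0,0,0],
    [0,0,0],
    [0,0,0],
    [0,0,0],
    [0,0,0]
  ]
}}

```text
time: 1.1
eef_pos: [0.3938, 0.215, 0.2311]
orientation: [-0.348, -3.122, -0.0]
ft_force: [1.1, 0.3, -0.5]
gripper_width: 0.0853
```

Emit:
{"op": "servo_tool", "data": {
  "offset": [
    [-0.0336,-0.0327,0],
    [-0.0336,-0.0327,0],
    [-0.0336,-0.0327,0],
    [-0.0336,-0.0327,0],
    [-0.0336,-0.0327,0]
  ],
  "dr": [
    [0,0,0],
    [0,0,0],
    [0,0,0],
    [0,0,0],
    [0,0,0]
  ]
}}

```text
time: 1.6
eef_pos: [0.5218, 0.0184, 0.231]
orientation: [-0.348, -3.122, -0.0]
ft_force: [0.3, 0.5, 0.5]
gripper_width: 0.0856
```

Emit:
{"op": "servo_tool", "data": {
  "offset": [
    [0,0,0],
    [0,0,0],
    [0,0,0],
    [0,0,0],
    [0,0,0]
  ],
  "dr": [
    [0,0,0.14],
    [0,0,0.14],
    [0,0,0.14],
    [0,0,0.14],
    [0,0,0.14]
  ]
}}

```text
time: 2.1
eef_pos: [0.5209, 0.0202, 0.2307]
orientation: [-1.405, -2.809, 0.001]
ft_force: [0.3, 0.8, -0.2]
gripper_width: 0.0854
```

Emit:
{"op": "servo_tool", "data": {
  "offset": [
    [0,0,0],
    [0,0,0],
    [0,0,0],
    [0,0,0]
  ],
  "dr": [
    [0,0,0.14],
    [0,0,0.14],
    [0,0,0.12],
    [0,0,0]
  ]
}}

```text
time: 2.5
eef_pos: [0.5209, 0.0204, 0.2308]
orientation: [-1.929, -2.479, 0.001]
ft_force: [0.4, 0.4, -0.2]
gripper_width: 0.0854
```

```bash
sed -i 's/G=.*/c,d=np.cos(psi),np.sin(psi); G=np.array([[-d,c,0],[c,d,0],[0,0,-1.]])/' h.py
cat >> h.py <<'E'
def fray(f,u,v,z):
    x,y=(u-f["cx"])/f["fx"],(v-f["cy"])/f["fy"]; t=np.hypot(x,y); k=np.sinc(t/np.pi)
    P=np.array(f["pose"]); d=P[:3,:3]@np.array([x*k,y*k,np.cos(t)]); return P[:3,3]+d*(z-P[2,3])/d[2]
E
python3 - <<'E'
from h import *
import pickle
plan((.547,-.02,.23),.25)
f=grab_frame("wrist"); pickle.dump(f,open("w1.pkl","wb")); cv2.imwrite("pics/w1.png",cv2.resize(f["frame"],(800,600),interpolation=cv2.INTER_CUBIC)); print(np.array(f["pose"]).round(3),f["fx"])
E
```

```text
Traceback (most recent call last):
  File "h.py", line 14, in plan
    "psi",np.arctan2(M[1,1],M[0,1]).round(4),"tilt",M[2,:2].round(3),"tcp",s["eef_pos"].round(4),"F",s["ft_force"].round(1),"w",s["gripper_width"].round(4),"t",s["time"])
                                                                                                                                ^^^^^^^^^^^^^^^^^^^^^^^^
AttributeError: 'float' object has no attribute 'round'
```

```bash
sed -i 's/s\["gripper_width"\].round(4)/round(s["gripper_width"],4)/' h.py
python3 - <<'E'
from h import *
import pickle
plan((.547,-.02,.23),.25)
f=grab_frame("wrist"); pickle.dump(f,open("w1.pkl","wb")); cv2.imwrite("pics/w1.png",cv2.resize(f["frame"],(800,600),interpolation=cv2.INTER_CUBIC)); print(np.array(f["pose"]).round(3),f["fx"])
E
```

```text
off tool [-0.0455  0.0154  0.0008] turn [-0.0008 -0.0003 -0.002 ] psi 0.248 tilt [ 0.    -0.001] tcp [0.5209 0.0204 0.2308] F [ 0.4  0.4 -0.2] w 0.0854 t 2.5
[[ 0.97   0.234  0.072  0.502]
 [ 0.245 -0.926 -0.289  0.093]
 [-0.001  0.297 -0.955  0.373]
 [ 0.     0.     0.     1.   ]] 297.3186396354542
```

View pics/w1.png

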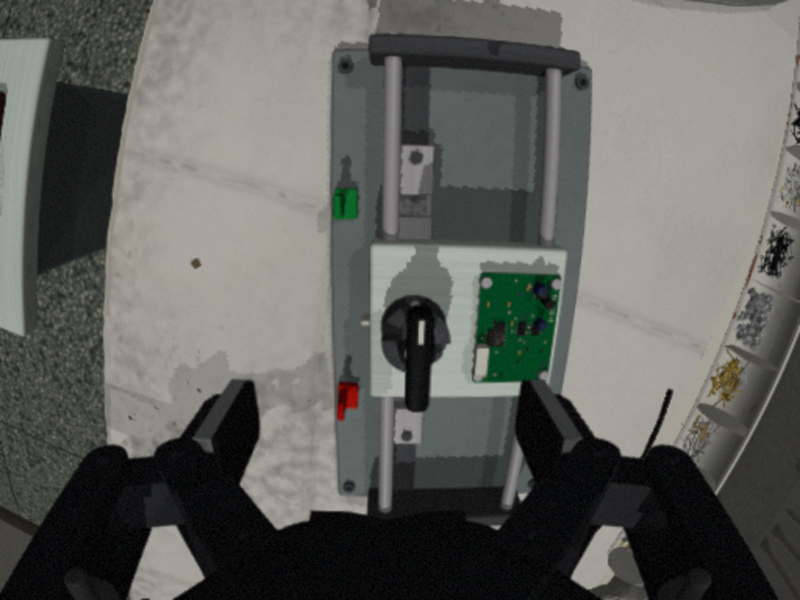

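The wrist view shows the knob bar from (420,300) to (417,410) and the collar round (415,333). The carriage spans x 370–566 and y 243–397, with the pointer at (366,323). The green flag is at (346,203) and the slotted block is near (416,190). Next I compute positions from these and zoom on the block.

Run:
```python
from h import *
import pickle
f=pickle.load(open("w1.pkl","rb")); k=1.5625
o=np.array([.5105,-.0335]);a=.234;ex=np.array([np.cos(a),np.sin(a)]);ey=np.array([-ex[1],ex[0]])
for n,u,v,z in(("bar near",417,411,.128),("bar far",421,303,.128),("barL",407,370,.128),("barR",431,370,.128),("collar L",382,335,.09),("collar R",447,335,.09),("mark",368,323,.056),("carFL",372,243,.058),("carFR",370,396,.058),("carBL",566,250,.058),("plate FL",334,51,.012),("plate FR",339,492,.012),("plBL",591,68,.012),("green top",346,188,.046),("green base",346,218,.012),("red",347,383,.046),("blk far",416,146,.03),("blk mid",416,195,.03),("blk b",416,213,.03)):
    p=fray(f,u/k,v/k,z); print(n,p.round(4),"rel mark x,y",((p[:2]-o)@ex).round(4),((p[:2]-o)@ey).round(4))
c=f["frame"][85:165,215:295]; cv2.imwrite("pics/w1c.png",cv2.resize(c,(560,560),interpolation=cv2.INTER_CUBIC))
```

```text
bar near [ 0.5555 -0.0446  0.128 ] rel mark x,y 0.0412 -0.0212
bar far [0.5391 0.0226 0.128 ] rel mark x,y 0.0408 0.0479
barL [ 0.5422 -0.019   0.128 ] rel mark x,y 0.0342 0.0067
barR [ 0.5559 -0.0157  0.128 ] rel mark x,y 0.0483 0.0068
collar L [ 0.526  -0.0159  0.09  ] rel mark x,y 0.0192 0.0135
collar R [ 0.5675 -0.0055  0.09  ] rel mark x,y 0.0619 0.014
mark [ 0.5168 -0.0224  0.056 ] rel mark x,y 0.0087 0.0093
carFL [0.5057 0.0358 0.058 ] rel mark x,y 0.0114 0.0685
carFR [ 0.532  -0.0798  0.058 ] rel mark x,y 0.0102 -0.05
carBL [0.6421 0.0671 0.058 ] rel mark x,y 0.1514 0.0673
plate FL [0.4412 0.1679 0.012 ] rel mark x,y -0.0207 0.212
plate FR [ 0.5319 -0.2229  0.012 ] rel mark x,y -0.0231 -0.1892
plBL [0.6413 0.2161 0.012 ] rel mark x,y 0.1851 0.2125
green top [0.4787 0.0674 0.046 ] rel mark x,y -0.0075 0.1056
green base [0.4817 0.0418 0.012 ] rel mark x,y -0.0105 0.0799
red [ 0.5128 -0.0795  0.046 ] rel mark x,y -0.0085 -0.0453
blk far [0.5196 0.1087 0.03  ] rel mark x,y 0.0418 0.1362
blk mid [0.5287 0.0736 0.03  ] rel mark x,y 0.0426 0.1
blk b [0.5321 0.0606 0.03  ] rel mark x,y 0.0429 0.0866
```

View pics/w1c.png

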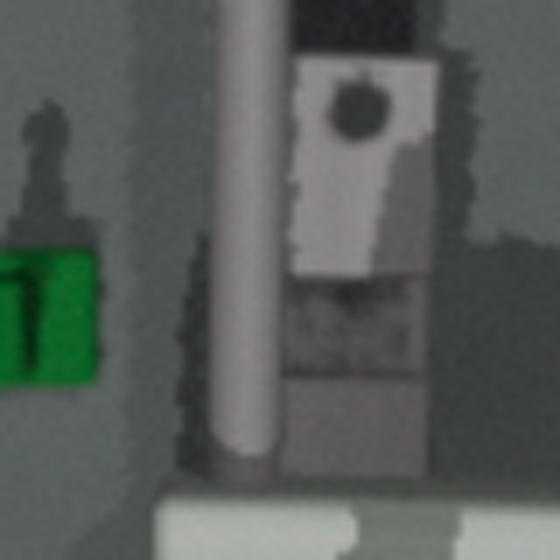

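The slot shows clearly in the crop, at rows 277–375 and columns 285–430. That is level with the green flag and about 83 mm from the pointer. I move over the knob and check again.

Emit:
{"op": "servo_tool", "data": {
  "offset": [
    [-0.019,0.009,0.015],
    [-0.019,0.009,0.015],
    [0,0,0],
    [0,0,0]
  ],
  "dr": [
    [0,0,0.014],
    [0,0,0],
    [0,0,0],
    [0,0,0]
  ],
  "grip": 0.2
}}

```text
time: 2.95
eef_pos: [0.5473, -0.0122, 0.2007]
orientation: [-1.943, -2.466, 0.001]
ft_force: [-0.0, 0.3, -0.0]
gripper_width: 0.0515
```

Run:
```python
from h import *
import pickle
plan((.547,-.012,.098),.234)
f=grab_frame("wrist"); pickle.dump(f,open("w2.pkl","wb")); cv2.imwrite("pics/w2.png",cv2.resize(f["frame"],(800,600),interpolation=cv2.INTER_CUBIC)); 
P=np.array(f["pose"]);s=sense()
for q in([0,0,0],[.03,0,0],[-.03,0,0]):
  p=s["eef_pos"]+Rn.from_rotvec(s["orientation"]).apply(q)
  c=P[:3,:3].T@(p-P[:3,3]); t=np.arctan2(np.hypot(c[0],c[1]),c[2]); c=c[:2]/np.hypot(*c[:2])*t*f["fx"]+[f["cx"],f["cy"]]; print("tcp px800",c*1.5625)
```

```text
off tool [ 2.000e-04 -1.000e-04  1.027e-01] turn [-0.0016 -0.001   0.0022] psi 0.2362 tilt [ 0.001 -0.002] tcp [ 0.5473 -0.0122  0.2007] F [-0.   0.3 -0. ] w 0.0515 t 2.95
tcp px800 [389.70892425 387.48061484]
tcp px800 [389.83351057 304.16085929]
tcp px800 [389.55427549 457.53066466]
```

View pics/w2.png

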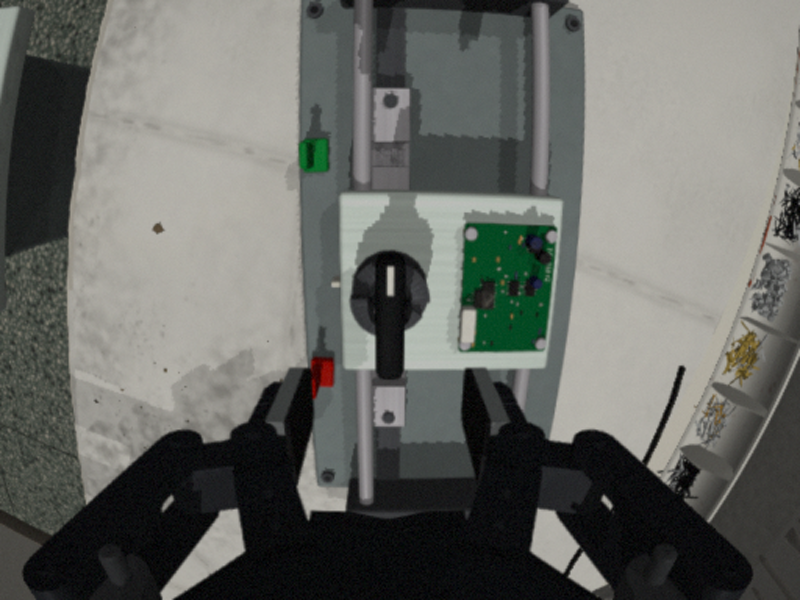

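The bar spans (391,252)–(390,378). It sits at column 390, centred on the TCP column of 389.7. I triangulate along the bar and for height.

Run:
```python
from h import *
import pickle
a=pickle.load(open("w1.pkl","rb"));b=pickle.load(open("w2.pkl","rb"));k=1.5625
for n,p,q,zs in(("near",(417,411),(390,378),(.11,.12,.128,.136)),("far",(421,303),(391,252),(.11,.12,.128,.136)),("carFL",(372,243),(341,194),(.05,.058,.066)),("carFR",(370,396),(343,367),(.05,.058,.066)),("mark",(366,323),(337,284),(.05,.058)),("slot1",(416,194.7),(391,143),(.022,.03,.038)),("slot2",(416,216.5),(391,167),(.022,.03,.038))):
  for z in zs: print(n,z,fray(a,p[0]/k,p[1]/k,z)[:2].round(4),fray(b,q[0]/k,q[1]/k,z)[:2].round(4))
```

```text
near 0.11 [ 0.5594 -0.0548] [ 0.5581 -0.0533]
near 0.12 [ 0.5573 -0.0491] [ 0.5569 -0.0484]
near 0.128 [ 0.5555 -0.0446] [ 0.5559 -0.0444]
near 0.136 [ 0.5537 -0.0401] [ 0.5549 -0.0405]
far 0.11 [0.5418 0.0173] [0.5419 0.0161]
far 0.12 [0.5403 0.0202] [0.5413 0.0181]
far 0.128 [0.5391 0.0226] [0.5409 0.0196]
far 0.136 [0.5379 0.0249] [0.5405 0.0212]
carFL 0.05 [0.5058 0.0343] [0.5057 0.0337]
carFL 0.058 [0.5057 0.0358] [0.5064 0.0344]
carFL 0.066 [0.5056 0.0372] [0.507  0.0352]
carFR 0.05 [ 0.5327 -0.0842] [ 0.5317 -0.0822]
carFR 0.058 [ 0.532  -0.0798] [ 0.5316 -0.0783]
carFR 0.066 [ 0.5312 -0.0754] [ 0.5316 -0.0744]
mark 0.05 [ 0.5156 -0.025 ] [ 0.5157 -0.0244]
mark 0.058 [ 0.5153 -0.0221] [ 0.5161 -0.022 ]
slot1 0.022 [0.5293 0.0734] [0.5288 0.0732]
slot1 0.03 [0.5287 0.0738] [0.5288 0.0729]
slot1 0.038 [0.528  0.0743] [0.5288 0.0726]
slot2 0.022 [0.5335 0.0573] [0.5326 0.0571]
slot2 0.03 [0.5328 0.0581] [0.5326 0.0571]
slot2 0.038 [0.5321 0.0589] [0.5325 0.0572]
```

Emit:
{"op": "servo_tool", "data": {
  "offset": [
    [-0.0012,0.001,0.03],
    [0,0,0.03],
    [0,0,0.025],
    [0,0,0.017],
    [0,0,0]
  ],
  "dr": [
    [0,0,0],
    [0,0,0],
    [0,0,0],
    [0,0,0],
    [0,0,0]
  ]
}}

```text
time: 3.5
eef_pos: [0.547, -0.0122, 0.0973]
orientation: [-1.941, -2.465, 0.003]
ft_force: [-0.6, 0.5, 0.3]
gripper_width: 0.0512
```

Emit:
{"op": "servo_tool", "data": {
  "offset": [
    [0,0,0],
    [0,0,0],
    [0,0,0],
    [0,0,0],
    [0,0,0]
  ],
  "dr": [
    [0,0,0],
    [0,0,0],
    [0,0,0],
    [0,0,0],
    [0,0,0]
  ],
  "grip": -1,
  "squeeze": 50
}}

```text
time: 4.0
eef_pos: [0.5492, -0.0135, 0.1014]
orientation: [1.945, 2.466, -0.001]
ft_force: [-5.7, -0.3, 6.8]
gripper_width: 0.0141
```

Emit:
{"op": "servo_tool", "data": {
  "offset": [
    [0,0,0],
    [0,0,0],
    [0,0,0]
  ],
  "dr": [
    [0,0,0],
    [0,0,0],
    [0,0,0]
  ]
}}

```text
time: 4.3
eef_pos: [0.5492, -0.0135, 0.1014]
orientation: [1.945, 2.466, -0.0]
ft_force: [-4.4, 0.3, 6.4]
gripper_width: 0.0142
```

Emit:
{"op": "servo_tool", "data": {
  "offset": [
    [0,0,-0.005],
    [0,0,-0.005],
    [0,0,-0.005],
    [0,0,-0.005],
    [0,0,-0.004]
  ],
  "dr": [
    [0,0,0],
    [0,0,0],
    [0,0,0],
    [0,0,0],
    [0,0,0]
  ]
}}

```text
time: 4.8
eef_pos: [0.5487, -0.0133, 0.1232]
orientation: [-1.945, -2.466, 0.001]
ft_force: [0.1, -1.6, -8.8]
gripper_width: 0.0141
```

Emit:
{"op": "servo_tool", "data": {
  "offset": [
    [0,0,0],
    [0,0,0]
  ],
  "dr": [
    [0,0,0],
    [0,0,0]
  ]
}}

```text
time: 5.0
eef_pos: [0.5488, -0.0133, 0.1229]
orientation: [-1.945, -2.466, 0.001]
ft_force: [0.1, -2.8, -9.3]
gripper_width: 0.0141
```

Emit:
{"op": "servo_tool", "data": {
  "offset": [
    [0,0,-0.002],
    [0,0,0],
    [0,0,0],
    [0,0,0],
    [0,0,0]
  ],
  "dr": [
    [0,0,0],
    [0,0,-0.1],
    [0,0,-0.1],
    [0,0,-0.1],
    [0,0,-0.1]
  ]
}}

```text
time: 5.5
eef_pos: [0.5483, -0.0132, 0.1247]
orientation: [-1.41, -2.805, 0.001]
ft_force: [-1.7, -2.7, -9.4]
gripper_width: 0.014
```

Emit:
{"op": "servo_tool", "data": {
  "offset": [
    [0,0,0],
    [0,0,0],
    [0,0,0],
    [0,0,0],
    [0,0,0]
  ],
  "dr": [
    [0,0,-0.1],
    [0,0,-0.1],
    [0,0,-0.1],
    [0,0,-0.1],
    [0,0,-0.1]
  ]
}}

```text
time: 6.0
eef_pos: [0.5478, -0.0133, 0.1245]
orientation: [-0.672, -3.066, 0.001]
ft_force: [-3.0, -3.4, -9.7]
gripper_width: 0.0141
```

Emit:
{"op": "servo_tool", "data": {
  "offset": [
    [0,0,0],
    [0,0,0],
    [0,0,0],
    [0,0,0],
    [0,0,0]
  ],
  "dr": [
    [0,0,-0.1],
    [0,0,-0.1],
    [0,0,-0.1],
    [0,0,-0.08],
    [0,0,0]
  ]
}}

```text
time: 6.5
eef_pos: [0.5477, -0.0133, 0.1244]
orientation: [-0.085, -3.137, 0.0]
ft_force: [-4.4, -3.1, -9.1]
gripper_width: 0.0141
```

Run:
```python
from h import *
plan((.5488,-.0133,.118),.234+1.27); s=sense(); print(s["ft_torque"],s["joint_pos"])
```

```text
off tool [-0.0012  0.      0.0064] turn [-0.0003 -0.0034  0.0128] psi 1.5168 tilt [ 0.003 -0.   ] tcp [ 0.5477 -0.0133  0.1244] F [-4.4 -3.1 -9.1] w 0.0141 t 6.5
[-0.58570846  0.57592493  0.01888284] [-1.67812047e-01  1.42664364e-01  1.82534304e+00 -7.12090364e-04
  1.17695122e+00 -1.68437748e+00]
```

Emit:
{"op": "servo_tool", "data": {
  "offset": [
    [0,0,0.003],
    [0,0,0.003],
    [0,0,0.003],
    [0,0,0.002],
    [0,0,0]
  ],
  "dr": [
    [0,0,0],
    [0,0,0],
    [0,0,0],
    [0,0,0],
    [0,0,0]
  ]
}}

```text
time: 7.0
eef_pos: [0.5481, -0.0133, 0.1167]
orientation: [-0.088, -3.137, 0.001]
ft_force: [-14.6, -3.2, 11.6]
gripper_width: 0.0143
```

Emit:
{"op": "servo_tool", "data": {
  "offset": [
    [0,0,-0.003],
    [0,0,0]
  ],
  "dr": [
    [0,0,0],
    [0,0,0]
  ]
}}

```text
time: 7.2
eef_pos: [0.5477, -0.0133, 0.1173]
orientation: [-0.089, -3.137, 0.0]
ft_force: [-5.5, -2.6, -4.6]
gripper_width: 0.0143
```

Emit:
{"op": "servo_tool", "data": {
  "offset": [
    [0,0,0],
    [0,0,0],
    [0,0,0],
    [0,0,0],
    [0,0,0]
  ],
  "dr": [
    [0,0,0],
    [0,0,0],
    [0,0,0],
    [0,0,0],
    [0,0,0]
  ],
  "grip": -0.2
}}

```text
time: 7.7
eef_pos: [0.5496, -0.0131, 0.1178]
orientation: [0.087, 3.139, 0.0]
ft_force: [0.4, 0.2, -0.4]
gripper_width: 0.034
```

Emit:
{"op": "servo_tool", "data": {
  "offset": [
    [0,0,0],
    [0,0,-0.04],
    [0,0,-0.04],
    [0,0,0],
    [0,0,0]
  ],
  "dr": [
    [0,0,0],
    [0,0,0],
    [0,0,0],
    [0,0,0],
    [0,0,0]
  ]
}}

```text
time: 8.2
eef_pos: [0.55, -0.0133, 0.1987]
orientation: [0.088, 3.137, -0.001]
ft_force: [0.3, 0.6, -0.4]
gripper_width: 0.0342
```

Run:
```python
from h import *
import pickle
plan((.5488,-.0133,.115),.234+1.27)
f=grab_frame("wrist"); pickle.dump(f,open("w3.pkl","wb")); cv2.imwrite("pics/w3.png",cv2.resize(f["frame"],(800,600),interpolation=cv2.INTER_CUBIC))
```

```text
off tool [ 0.0014 -0.      0.0836] turn [-0.0003  0.003   0.011 ] psi 1.515 tilt [-0.003 -0.   ] tcp [ 0.55   -0.0133  0.1987] F [ 0.3  0.6 -0.4] w 0.0342 t 8.2
```

View pics/w3.png

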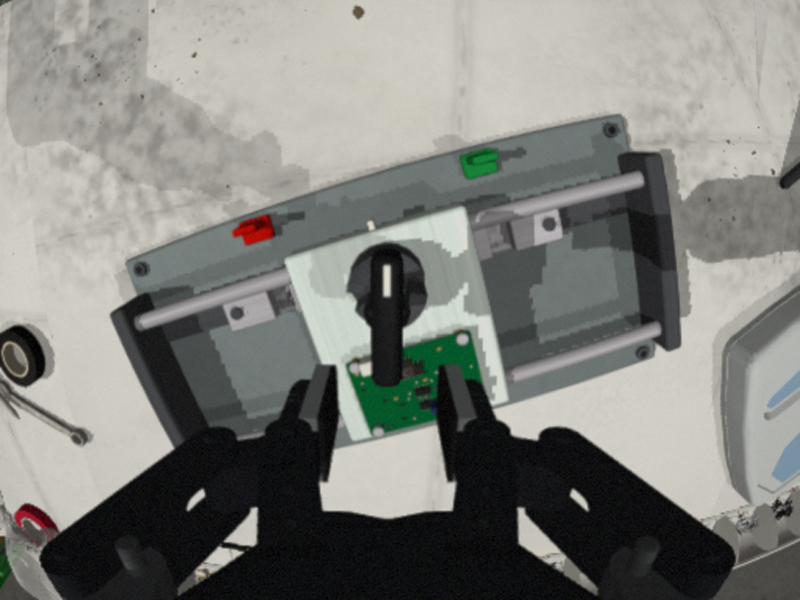

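The knob stays parked after release. Its bar lies along the image at (387,250–383), turned about 73° and raised, with the carriage still at the middle. I regrip and slide it left about 65 mm.

Emit:
{"op": "servo_tool", "data": {
  "offset": [
    [0.0014,0,0.03],
    [0,0,0.03],
    [0,0,0.0215],
    [0,0,0],
    [0,0,0]
  ],
  "dr": [
    [0,0,0],
    [0,0,0],
    [0,0,0],
    [0,0,0],
    [0,0,0]
  ]
}}

```text
time: 8.75
eef_pos: [0.5466, -0.0129, 0.1146]
orientation: [-0.088, -3.137, -0.001]
ft_force: [0.3, 1.3, 0.8]
gripper_width: 0.0342
```

Emit:
{"op": "servo_tool", "data": {
  "offset": [
    [0,0,0],
    [0,0,0],
    [0,0,0],
    [0,0,0],
    [0,0,0]
  ],
  "dr": [
    [0,0,0],
    [0,0,0],
    [0,0,0],
    [0,0,0],
    [0,0,0]
  ],
  "grip": -1,
  "squeeze": 50
}}

```text
time: 9.25
eef_pos: [0.5486, -0.0134, 0.1171]
orientation: [0.088, 3.138, -0.001]
ft_force: [0.5, -1.7, 5.2]
gripper_width: 0.0142
```

Emit:
{"op": "servo_tool", "data": {
  "offset": [
    [0.0018,0.0062,0],
    [0.0018,0.0062,0],
    [0.0018,0.0062,0],
    [0.0018,0.0062,0],
    [0.0018,0.0062,0]
  ],
  "dr": [
    [0,0,0],
    [0,0,0],
    [0,0,0],
    [0,0,0],
    [0,0,0]
  ]
}}

```text
time: 9.75
eef_pos: [0.5411, 0.0181, 0.117]
orientation: [0.088, 3.138, -0.002]
ft_force: [-1.4, -3.8, 6.8]
gripper_width: 0.0139
```

Sliding freely at about 3–4 N. I go on to about 65 mm.

Emit:
{"op": "servo_tool", "data": {
  "offset": [
    [0.0018,0.0062,0],
    [0.0018,0.0062,0],
    [0.0018,0.0062,0],
    [0.0018,0.0062,0],
    [0.0018,0.0062,0]
  ],
  "dr": [
    [0,0,0],
    [0,0,0],
    [0,0,0],
    [0,0,0],
    [0,0,0]
  ]
}}

```text
time: 10.25
eef_pos: [0.5338, 0.0496, 0.117]
orientation: [0.088, 3.139, -0.002]
ft_force: [-1.1, -4.3, 8.1]
gripper_width: 0.0141
```

Emit:
{"op": "servo_tool", "data": {
  "offset": [
    [0,0,0],
    [0,0,-0.005],
    [0,0,-0.005],
    [0,0,-0.002],
    [0,0,0]
  ],
  "dr": [
    [0,0,0],
    [0,0,0],
    [0,0,0],
    [0,0,0],
    [0,0,0]
  ]
}}

```text
time: 10.75
eef_pos: [0.5331, 0.0505, 0.1267]
orientation: [0.088, 3.14, 0.002]
ft_force: [6.1, 0.8, -9.9]
gripper_width: 0.014
```

Run:
```python
from h import *
p=np.array([.5486,-.0133])+.066*np.array([-.232,.973]); print(p)
plan((*p,.1245),.234)
f=grab_frame("wrist"); cv2.imwrite("pics/w4.png",f["frame"])
```

```text
[0.533288 0.050918]
off tool [-0.0002  0.0004  0.0022] turn [ 1.0000e-03 -6.0000e-04  1.2809e+00] psi 1.5149 tilt [-0.     0.001] tcp [0.5331 0.0505 0.1267] F [ 6.1  0.8 -9.9] w 0.014 t 10.75
```

View pics/w4.png

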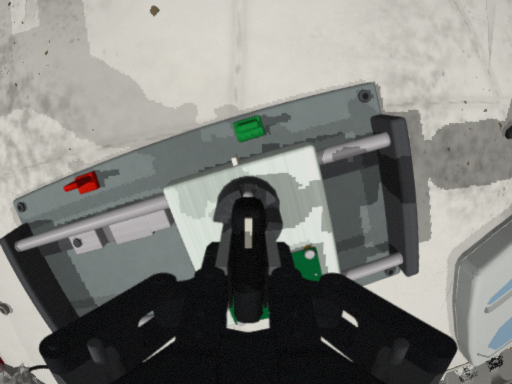

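The carriage pointer is at (235,160), just right of the green flag at (249,127). The plunger is raised about 25 mm. I turn the knob back.

Emit:
{"op": "servo_tool", "data": {
  "offset": [
    [0,0,0.001],
    [0,0,0],
    [0,0,0],
    [0,0,0],
    [0,0,0]
  ],
  "dr": [
    [0,0,0.1],
    [0,0,0.1],
    [0,0,0.1],
    [0,0,0.1],
    [0,0,0.1]
  ]
}}

```text
time: 11.3
eef_pos: [0.5331, 0.0506, 0.1253]
orientation: [-0.868, -3.019, -0.002]
ft_force: [7.1, 1.1, -10.5]
gripper_width: 0.014
```

Emit:
{"op": "servo_tool", "data": {
  "offset": [
    [0,0,0],
    [0,0,0],
    [0,0,0],
    [0,0,0],
    [0,0,0]
  ],
  "dr": [
    [0,0,0.1],
    [0,0,0.1],
    [0,0,0.1],
    [0,0,0.1],
    [0,0,0.1]
  ]
}}

```text
time: 11.8
eef_pos: [0.5332, 0.0506, 0.1254]
orientation: [-1.588, -2.71, -0.002]
ft_force: [7.1, 2.3, -10.0]
gripper_width: 0.0141
```

Emit:
{"op": "servo_tool", "data": {
  "offset": [
    [0,0,0],
    [0,0,0],
    [0,0,0],
    [0,0,0],
    [0,0,0]
  ],
  "dr": [
    [0,0,0.1],
    [0,0,0.1],
    [0,0,0.08],
    [0,0,0],
    [0,0,0]
  ]
}}

```text
time: 12.3
eef_pos: [0.5332, 0.0507, 0.1254]
orientation: [-1.946, -2.466, -0.002]
ft_force: [6.4, 2.0, -9.6]
gripper_width: 0.0143
```

Emit:
{"op": "servo_tool", "data": {
  "offset": [
    [0,0,0.003],
    [0,0,0.003],
    [0,0,0.003],
    [0,0,0.003],
    [0,0,0.002]
  ],
  "dr": [
    [0,0,0],
    [0,0,0],
    [0,0,0],
    [0,0,0],
    [0,0,0]
  ]
}}

```text
time: 12.8
eef_pos: [0.5336, 0.0506, 0.1129]
orientation: [1.946, 2.466, 0.002]
ft_force: [0.2, 1.6, 10.3]
gripper_width: 0.0141
```

The pin now rests on the bar with the plunger at about 12 mm. I release, move to the right of the carriage and close the fingers.

Emit:
{"op": "servo_tool", "data": {
  "offset": [
    [0,0,-0.003],
    [0,0,0],
    [0,0,0]
  ],
  "dr": [
    [0,0,0],
    [0,0,0],
    [0,0,0]
  ]
}}

```text
time: 13.1
eef_pos: [0.5332, 0.0506, 0.115]
orientation: [-1.946, -2.466, -0.002]
ft_force: [6.2, 2.8, -7.5]
gripper_width: 0.0139
```

Emit:
{"op": "servo_tool", "data": {
  "offset": [
    [0,0,0],
    [0,0,0],
    [0,0,0],
    [0,0,0],
    [0,0,-0.03]
  ],
  "dr": [
    [0,0,0],
    [0,0,0],
    [0,0,0],
    [0,0,0],
    [0,0,0]
  ],
  "grip": -0.2
}}

```text
time: 13.6
eef_pos: [0.5297, 0.0499, 0.1419]
orientation: [-1.941, -2.461, 0.008]
ft_force: [-0.4, 0.2, 0.8]
gripper_width: 0.034
```

Emit:
{"op": "servo_tool", "data": {
  "offset": [
    [0,0,-0.045],
    [-0.02,0.014,-0.01],
    [-0.04,0.028,0],
    [-0.03,0.018,0],
    [0,0,0]
  ],
  "dr": [
    [0,0,0],
    [0,0,0],
    [0,0,0],
    [0,0,0],
    [0,0,0]
  ]
}}

```text
time: 14.1
eef_pos: [0.6146, -0.0271, 0.2009]
orientation: [1.948, 2.462, -0.0]
ft_force: [-1.2, -0.0, -0.7]
gripper_width: 0.0341
```

Emit:
{"op": "servo_tool", "data": {
  "offset": [
    [0,0,0],
    [0,0,0],
    [0,0,0],
    [0,0,0],
    [0,0,0]
  ],
  "dr": [
    [0,0,0],
    [0,0,0],
    [0,0,0],
    [0,0,0],
    [0,0,0]
  ],
  "grip": -1
}}

```text
time: 14.6
eef_pos: [0.6122, -0.0232, 0.2011]
orientation: [1.945, 2.467, 0.0]
ft_force: [-0.3, 0.5, -1.1]
gripper_width: -0.0002
```

Run:
```python
from h import *
plan((.6123,-.023,.04),.234)
f=grab_frame("wrist"); import pickle; pickle.dump(f,open("w5.pkl","wb")); cv2.imwrite("pics/w5.png",cv2.resize(f["frame"],(800,600)))
```

```text
off tool [2.000e-04 1.000e-04 1.611e-01] turn [0.0003 0.0001 0.0018] psi 0.2358 tilt [-0.  0.] tcp [ 0.6122 -0.0232  0.2011] F [-0.3  0.5 -1.1] w -0.0002 t 14.6
```

View pics/w5.png

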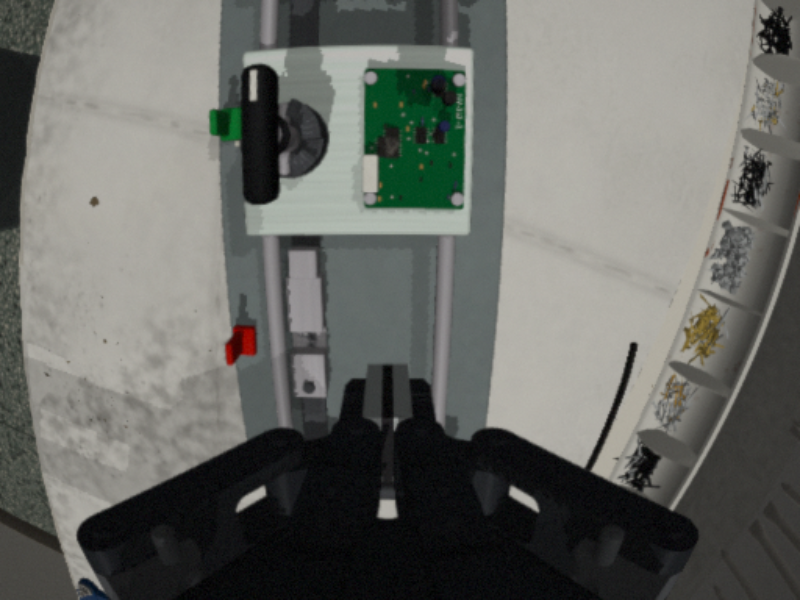

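The knob is turned back (bar parallel to the slide, at (260,65–200)) and the gripper sits over the free channel between bar and rear rod. I descend and push.

Emit:
{"op": "servo_tool", "data": {
  "offset": [
    [0,0,0.045],
    [0,0,0.045],
    [0,0,0.04],
    [0,0,0.031],
    [0,0,0]
  ],
  "dr": [
    [0,0,0],
    [0,0,0],
    [0,0,0],
    [0,0,0],
    [0,0,0]
  ]
}}

```text
time: 15.15
eef_pos: [0.6079, -0.0229, 0.0344]
orientation: [-1.94, -2.46, 0.008]
ft_force: [-0.2, -0.5, -0.1]
gripper_width: 0.0
```

Emit:
{"op": "servo_tool", "data": {
  "offset": [
    [0.004,0,0],
    [0.004,0,0],
    [0.002,0,0],
    [0.002,0,0],
    [0,0,0]
  ],
  "dr": [
    [0,0,0],
    [0,0,0],
    [0,0,0],
    [0,0,0],
    [0,0,0]
  ]
}}

```text
time: 15.65
eef_pos: [0.6103, -0.0118, 0.041]
orientation: [1.944, 2.466, 0.001]
ft_force: [0.4, -0.7, -0.9]
gripper_width: 0.0003
```

Emit:
{"op": "servo_tool", "data": {
  "offset": [
    [0.002,0,0],
    [0.002,0,0],
    [0.002,0,0],
    [0.002,0,0],
    [0,0,0]
  ],
  "dr": [
    [0,0,0],
    [0,0,0],
    [0,0,0],
    [0,0,0],
    [0,0,0]
  ]
}}

```text
time: 16.15
eef_pos: [0.6078, -0.0047, 0.0397]
orientation: [1.945, 2.466, -0.001]
ft_force: [0.4, -1.4, -0.5]
gripper_width: 0.0003
```

Emit:
{"op": "servo_tool", "data": {
  "offset": [
    [0.0015,0,0],
    [0.0015,0,0],
    [0.0015,0,0],
    [0.0015,0,0],
    [0.0015,0,0]
  ],
  "dr": [
    [0,0,0],
    [0,0,0],
    [0,0,0],
    [0,0,0],
    [0,0,0]
  ]
}}

```text
time: 16.65
eef_pos: [0.6064, 0.0014, 0.0398]
orientation: [1.945, 2.465, -0.002]
ft_force: [1.7, -6.8, -1.6]
gripper_width: -0.0002
```

Emit:
{"op": "servo_tool", "data": {
  "offset": [
    [0.0015,0,0],
    [0.0015,0,0],
    [0.0015,0,0],
    [0.0015,0,0],
    [0.0015,0,0]
  ],
  "dr": [
    [0,0,0],
    [0,0,0],
    [0,0,0],
    [0,0,0],
    [0,0,0]
  ]
}}

```text
time: 17.15
eef_pos: [0.6043, 0.0103, 0.0398]
orientation: [1.945, 2.467, -0.0]
ft_force: [0.6, -2.2, -1.1]
gripper_width: 0.0003
```

Emit:
{"op": "servo_tool", "data": {
  "offset": [
    [0.001,0,0],
    [0.001,0,0],
    [0.001,0,0],
    [0,0,0]
  ],
  "dr": [
    [0,0,0],
    [0,0,0],
    [0,0,0],
    [0,0,0]
  ]
}}

```text
time: 17.55
eef_pos: [0.6036, 0.0133, 0.0398]
orientation: [-1.946, -2.467, 0.0]
ft_force: [0.8, -2.0, -0.3]
gripper_width: 0.0002
```

Run:
```python
from h import *
plan((.6123,-.023,.04),.234)
f=grab_frame("wrist"); import pickle; pickle.dump(f,open("w6.pkl","wb")); cv2.imwrite("pics/w6.png",cv2.resize(f["frame"],(800,600)))
```

```text
off tool [-0.0373  0.     -0.0002] turn [-0.0001 -0.      0.0011] psi 0.2351 tilt [ 0. -0.] tcp [0.6036 0.0133 0.0398] F [ 0.8 -2.  -0.3] w 0.0002 t 17.55
```

View pics/w6.png

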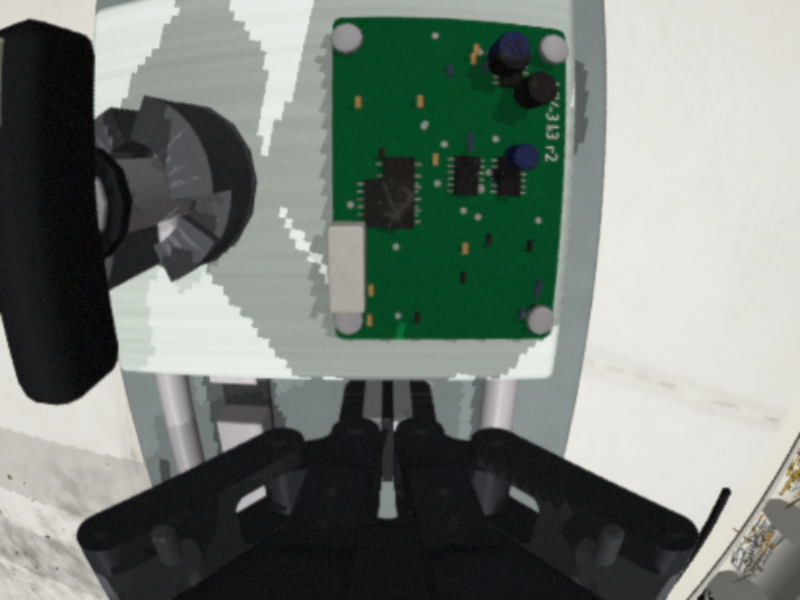

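The knob bar is at (50,20–400) and the fingers touch the carriage face at (390,380). The push force fell from about 7 N to 2 N, which suggests the pin has snapped in. I push a little more to feel for the slot wall.

Emit:
{"op": "servo_tool", "data": {
  "offset": [
    [0.001,0,0],
    [0.001,0,0],
    [0,0,0],
    [0,0,0]
  ],
  "dr": [
    [0,0,0],
    [0,0,0],
    [0,0,0],
    [0,0,0]
  ]
}}

```text
time: 18.0
eef_pos: [0.6035, 0.0136, 0.0398]
orientation: [1.945, 2.465, -0.002]
ft_force: [1.6, -9.4, -2.8]
gripper_width: -0.0001
```

Emit:
{"op": "servo_tool", "data": {
  "offset": [
    [0.001,0,0],
    [0.001,0,0],
    [0,0,0],
    [0,0,0]
  ],
  "dr": [
    [0,0,0],
    [0,0,0],
    [0,0,0],
    [0,0,0]
  ]
}}

```text
time: 18.4
eef_pos: [0.6035, 0.0138, 0.0398]
orientation: [1.943, 2.463, -0.004]
ft_force: [3.4, -13.8, -3.6]
gripper_width: -0.0004
```

There is a solid stop: 14 N with no movement, so the pin is in the slot. I back off and check the knob height.

Emit:
{"op": "servo_tool", "data": {
  "offset": [
    [-0.01,0,0],
    [-0.02,0,0],
    [0,0,-0.05],
    [0,0,-0.05],
    [0,0,-0.05]
  ],
  "dr": [
    [0,0,0],
    [0,0,0],
    [0,0,0],
    [0,0,0],
    [0,0,0]
  ]
}}

```text
time: 18.9
eef_pos: [0.6091, -0.0116, 0.1911]
orientation: [-1.944, -2.465, -0.001]
ft_force: [1.2, -0.4, 0.6]
gripper_width: -0.0
```

Emit:
{"op": "servo_tool", "data": {
  "offset": [
    [0,0,-0.01],
    [0.04,-0.03,0],
    [0.042,-0.03,0],
    [0,0,0],
    [0,0,0]
  ],
  "dr": [
    [0,0,0],
    [0,0,0],
    [0,0,0],
    [0,0,0],
    [0,0,0]
  ]
}}

```text
time: 19.4
eef_pos: [0.5326, 0.0538, 0.1996]
orientation: [-1.943, -2.468, -0.001]
ft_force: [1.4, -0.4, -0.0]
gripper_width: -0.0002
```

Run:
```python
from h import *
p=np.array([.5486,-.0133])+.082*np.array([-.232,.973]);print(p)
plan((*p,.2),.234)
f=grab_frame("wrist"); import pickle; pickle.dump(f,open("w7.pkl","wb")); cv2.imwrite("pics/w7.png",cv2.resize(f["frame"],(800,600),interpolation=cv2.INTER_CUBIC))
```

```text
[0.529576 0.066486]
off tool [ 0.0131  0.     -0.0004] turn [ 0.0001 -0.0007  0.003 ] psi 0.237 tilt [0.001 0.   ] tcp [0.5326 0.0538 0.1996] F [ 1.4 -0.4 -0. ] w -0.0002 t 19.4
```

View pics/w7.png

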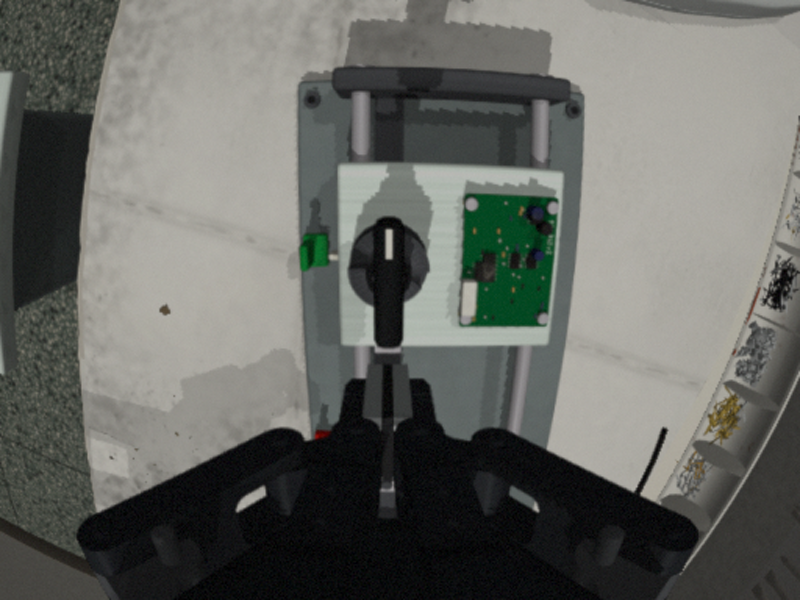

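The bar spans (389,218)–(389,346), the same size as when home. The pointer is at (333,257), next to the green flag at (314,250). As a check I touch the bar's top with closed fingers; at home it should be at z = 0.128.

Emit:
{"op": "servo_tool", "data": {
  "offset": [
    [0.0131,0,0.025],
    [0,0,0.025],
    [0,0,0.01],
    [0,0,0],
    [0,0,0]
  ],
  "dr": [
    [0,0,0],
    [0,0,0],
    [0,0,0],
    [0,0,0],
    [0,0,0]
  ]
}}

```text
time: 19.95
eef_pos: [0.5313, 0.0649, 0.1405]
orientation: [1.946, 2.465, 0.001]
ft_force: [0.1, 0.3, -0.1]
gripper_width: 0.0001
```

Emit:
{"op": "servo_tool", "data": {
  "offset": [
    [0,0,0.003],
    [0,0,0.003],
    [0,0,0.003],
    [0,0,0.002],
    [0,0,0]
  ],
  "dr": [
    [0,0,0],
    [0,0,0],
    [0,0,0],
    [0,0,0],
    [0,0,0]
  ]
}}

```text
time: 20.45
eef_pos: [0.5302, 0.0654, 0.1285]
orientation: [-1.945, -2.466, 0.0]
ft_force: [-0.2, -0.4, -0.3]
gripper_width: -0.0002
```

Run:
```python
from h import *
import pickle
b=pickle.load(open("w7.pkl","rb"));k=1.5625
for z in(.128,.14):
  p,q=fray(b,389/k,346/k,z),fray(b,389/k,218/k,z);print(z,np.linalg.norm(p-q),(p+q)/2)
m,g=fray(b,336/k,257/k,.058),fray(b,314/k,250/k,.04);print("flag-mark y",(g-m)[:2]@[-.232,.973])
```

```text
0.128 0.06360228643335843 [0.52902914 0.07032235 0.128     ]
0.14 0.06002988983424442 [0.52820156 0.07350629 0.14      ]
flag-mark y 0.001058624761393582
```

Emit:
{"op": "servo_tool", "data": {
  "offset": [
    [0,0,0.001],
    [0,0,0.001],
    [0,0,0.001],
    [0,0,0],
    [0,0,0]
  ],
  "dr": [
    [0,0,0],
    [0,0,0],
    [0,0,0],
    [0,0,0],
    [0,0,0]
  ]
}}

```text
time: 20.95
eef_pos: [0.531, 0.0654, 0.1278]
orientation: [1.945, 2.466, 0.001]
ft_force: [-4.9, 0.1, 11.4]
gripper_width: -0.0001
```

Emit:
{"op": "servo_tool", "data": {
  "offset": [
    [0,0,-0.03],
    [0,0,-0.04],
    [0,0,-0.04],
    [0,0,0],
    [0,0,0]
  ],
  "dr": [
    [0,0,0],
    [0,0,0],
    [0,0,0],
    [0,0,0],
    [0,0,0]
  ]
}}

```text
time: 21.45
eef_pos: [0.5312, 0.0654, 0.2371]
orientation: [1.944, 2.465, 0.003]
ft_force: [-0.2, 0.3, -1.4]
gripper_width: 0.0
```

Solid contact at z = 0.1278, so the pin is fully home. I hand in.

```bash
python3 -c "
from cell import *
hand_in(); print(sense()['ft_force'])"
```

```text
the job is handed in; nothing more can be done
the job is handed in; nothing more can be done
```

The job is done and handed in, and my last checks show the pin fully down in the slot at the green flag. I pulled the knob up, parked it at about 1.27 rad and let go. Then I slid the carriage about 66 mm left by the parked knob, turned the knob back and let the pin down onto the bar. Finally I pushed the carriage's side face until the pin snapped in, at about 21 s on the robot's clock.

**Last checks:**
- **Slot:** with the pin in, a 14 N push no longer moved the carriage.
- **Pin height:** closed fingers met the knob bar firmly at z = 0.1278 m; 0.128 m is fully home. That 11 N touch also pressed the knob down.
- **Position:** the pointer measured about 1 mm from the green flag along the slide, with the knob bar parallel to the slide.
- **Contact:** the arm ended about 0.11 m above the knob with near-zero wrist force. No move came near the circuit board or the tools; I did not re-measure the tools.

**Disagreements:**
- My first pointer position from the scene and side pictures was about 12 mm off the wrist-camera one. I used the wrist values, which fitted the knob when I gripped it.
- The wrist picture gave a final bar length of 63.6 mm against the stated 66 mm, so I relied on the touch for the height.
- The post-hand-in force reading was not available.

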